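Find the loaded supply case by feel and put it on test

TASK

Three identical closed supply cases stand on the rubber bench mat; one has its transformer fitted, the other two are empty. Feel which is heaviest by nudging them lightly, slide that one straight across onto the aluminium test plate until it sits square and flush against the rail at the back, and only then throw the test lever fully over, away from the robot. Do not lift, tip or ram the cases, leave the two empty ones about where they stand on the mat, and do not disturb the screwdriver and marker lying between them.

Things in the scene. Friction and masses are not known exactly. Their poses are not given: they have to be found in the camera images.
- case_a: one of three like-looking closed grey plastic cases, 90 mm (its x) by 110 mm (y) by 50 mm high, vent slots on top, standing on the mat. One of them holds a heavy transformer (together 0.75 to 0.95 kg), the others are empty (0.23 kg); which one changes from run to run. Too wide to grasp: push it. Origin: centre of its underside; z up, x away from the robot
- case_b: one of three like-looking closed grey plastic cases, 90 mm (its x) by 110 mm (y) by 50 mm high, vent slots on top, standing on the mat. One of them holds a heavy transformer (together 0.75 to 0.95 kg), the others are empty (0.23 kg); which one changes from run to run. Too wide to grasp: push it. Origin: centre of its underside; z up, x away from the robot
- case_c: one of three like-looking closed grey plastic cases, 90 mm (its x) by 110 mm (y) by 50 mm high, vent slots on top, standing on the mat. One of them holds a heavy transformer (together 0.75 to 0.95 kg), the others are empty (0.23 kg); which one changes from run to run. Too wide to grasp: push it. Origin: centre of its underside; z up, x away from the robot
- mat: fixed black rubber bench mat, 215 mm (x) by 560 mm (y), 5 mm thick; origin: centre of its underside, x points to the test plate. The three cases stand on it in a row along y, about 190 mm apart
- test_plate: fixed bare aluminium plate along the mat's far edge, 150 mm (x) by 560 mm (y); its deck is 4 mm high, 1 mm lower than the mat. Along its far edge runs a rail 20 mm thick, its top 34 mm above the table. Origin: centre of the underside, x points from the mat to the rail; the rail's near face is at x = +55 mm, so a flush case has its origin at x = +10 mm
- rail_face (a point): middle of the foot of the rail's near face, at deck height
- test_lever (a joint): angle of the test lever: 0 leaning towards the robot, 1.0 rad leaning away (fully thrown); it stays where it is left
- test_lever_tip (a point): centre of the lever's black ball (26 mm diameter), about 90 mm above the table. The lever, a 10 mm steel rod 80 mm long, swings 29 degrees either side of upright, along the mat's x, about a level axis 22 mm above the table, on a grey block 70 by 50 by 25 mm. It stands by the left or right end of the mat, swapping places with a black iron stand
- screwdriver: black-handled screwdriver, 160 mm long, 26 mm thick, lying on the mat between two cases, along x; origin: below its middle. Leave it alone
- marker: white and blue marker pen, 136 mm long, 16 mm thick, lying on the mat between two cases, along x; origin: below its middle. Leave it alone
Mind the look-alikes: they are no part of the job. Leave any turquoise look-alike of the case_c alone.

How it is judged:
By the outcome, as a careful person would: the job done as asked, in the order asked, and still so for the second after the job is handed in, with the robot touching nothing.
It also fails if it takes over 72 s, if anything falls off the work surface, if the arm or the gripper's body presses on something with over 40 N, if the wrist force passes 120 N, or if a joint passes its speed limit or range.

ROBOT

A 7-joint arm with a two-finger parallel gripper is mounted at the origin on the work surface. World frame = base frame: x ahead of the robot, y to its left, z up, the work surface at z = 0. Lengths are in m, angles in rad, forces in N, time in s.
With the tool pointing down it reaches from about 0.4 to 0.85 m from the base axis. Payload 4.5 kg.
Tool frame: the origin (TCP) lies midway between the tips of the shut fingers; the grasp point (between the pads) lies 19 mm behind it; z points along the fingers, y is the line along which they close (so a half turn about z gives the same grasp; the last joint's range is limited). The gripper opens to 88 mm and grips with 3 to 60 N. Pads are 18 mm wide; open, the fingers measure 123 mm over their backs; the gripper's body (75 mm by 187 mm) begins 45 mm behind the grasp point.
Start: joints at [1.273, 0.689, -0.195, 1.565, 0.157, 0.902, -0.215], TCP at [0.204, -0.591, 0.239] pointing down, gripper open.
Joint ranges: [-3.01, 3.01], [-0.46, 2.08], [-1.47, 1.51], [0.13, 2.56], [-1, 4.14], [0.04, 2.09], [-2.66, 2.66]. Speed limits (rad/s): [2.57, 2.57, 3.14, 3.14, 3.14, 3.14, 3.14].

INTERFACE

Orientations are given as a unit quaternion [x, y, z, w].
In Python, from plant import r gives the robot as it stands.
- The arm moves only by the tool move_arm, never from a script. Its argument "targets" is a list that holds one entry, the list of rows, each a list of 7 numbers: the opening, from 0 (shut) to 1 (fully open), then the shift along the tool's x, y, z in mm, then the turn, a rotation vector about the tool's x, y, z in degrees. In form: [[[claw, dx, dy, dz, ax, ay, az], ...]]. A call has 1 to 10 rows; each row is the pose to reach, as a shift and turn from the pose commanded when the call began, along the tool's axes at that moment; what a row does not reach only later rows make up. A row lasts 1/8 s, in which the tool goes at most 62.5 mm and 10.7 degrees, less where a joint would pass 70% of its speed; a pose out of reach is approached as far as the arm can. A call with a gripper value outside its range is refused whole. The fingers move at their own pace and stop on an object; "newtons" is the grip in N (left out, the last holds). Time passes only in rows, so rows that repeat a pose let the fingers close. It gives the time, the measured TCP pose, the force, the opening and the grip force at its end, in the units of the state.
- r.get_state(): the state, without advancing time (a new reading comes with each control period).
- r.snapshot(name): name is "scene" or "top" or "wrist"; returns the picture (480x640x3 uint8, red, green, blue); there is no depth.
- r.camera_info(name): a dict with "fx", "fy", "cx", "cy" (pixels), "R" (3x3) and "t" (3): a world point X has camera coordinates R X + t. Camera axes: x right, y down, z forward; pixel columns grow to the right and rows downward; lengths in m; the calibration is good to about 2 mm. The wrist camera is an equidistant fisheye: a pixel r from the principal point sees the ray r / f radians off the axis. A picture is of the moment at which its call begins: read the wrist's pose just before it. camera_info takes no time and is no camera call; for the wrist camera it gives the pose at the moment of the call.
- r.finish_job(): hands the job in; it is judged then, once.
The state is a dict: "clock": time; "q": joint angles; "qd": joint speeds; "joint_torque": joint torques, N m; "tool_pos": TCP position; "eef_rot": TCP orientation; "contact_force": force on the tool from outside, world axes, zero at the start; "moment": the same for the moment, N m; "opening": opening from 0.0 (shut) to 1.0 (fully open); "finger_force": force on a finger pad.
Only numpy, scipy, OpenCV 4.12 (cv2) and the standard library are available. Lean on these libraries where they do the work, as an engineer would, in place of code of your own. Each camera call takes 0.05 s, during which the arm holds its last target. There are 200 camera calls.

## Working session

There is one attempt and no reset: what is moved stays moved. The work goes in short steps, Python scripts to look and compute and a tool call to move; the robot and the scene stay as the last step left them, time stands still between calls to the robot, and variables do not carry over. Pictures are saved under pics/ and viewed, at most 10 in all, crops included, and the job is handed in when it is done.

Besides the shell and the picture viewer there is one more tool, called after "Emit:" by a JSON object that holds its "method" and its "body", one argument or row to a line. move_arm: Moves the arm, as the interface text tells. Its arguments: {"type":"object","properties":{"targets":{"type":"array","items":{"type":"array","items":{"type":"array","items":{"type":"number"}}}},"newtons":{"type":"number"}},"required":["targets"]}

```bash
mkdir -p pics; python3 - <<'E'
from plant import r
import cv2
for n in("top","scene"):
    cv2.imwrite(f"pics/{n}0.png",r.snapshot(n)[:,:,::-1]); 
    i=r.camera_info(n); print(n,i)
s=r.get_state();print(s)
E
```

```text
top {'fx': 612.4886964725971, 'fy': 612.4886964725971, 'cx': 319.9677554852645, 'cy': 238.2110489778999, 'R': array([[ 1.44517896e-02, -9.99895456e-01, -4.71235009e-04],
       [-9.83843116e-01, -1.41356684e-02, -1.78473825e-01],
       [ 1.78448506e-01,  3.04288749e-03, -9.83944547e-01]]), 't': array([0.03415596, 0.48723413, 1.35712237])}
scene {'fx': 525.0017482462283, 'fy': 525.0017482462283, 'cx': 314.019210057784, 'cy': 237.40292344133746, 'R': array([[ 0.49229287,  0.87038463,  0.00885042],
       [ 0.50645205, -0.27815204, -0.81617263],
       [-0.70792235,  0.40627828, -0.57774034]]), 't': array([-0.24714419, -0.15713424,  1.51345764])}
{'clock': 0.1, 'q': array([ 1.27277334,  0.68984866, -0.19450244,  1.56622909,  0.15731546,
        0.90253313, -0.21505891]), 'qd': array([-0.00098118, -0.00178505,  0.00071153, -0.00291386, -0.00078243,
        0.00151126,  0.00169061]), 'joint_torque': array([-2.89738950e-03, -5.28502572e+01, -1.27155785e+00, -1.53837794e+01,
       -5.26060956e-02,  1.96351779e-03,  5.77904325e-05]), 'tool_pos': array([ 0.20336303, -0.59038879,  0.23802483]), 'eef_rot': array([ 9.86258652e-01,  1.65206565e-01, -2.08596899e-04, -7.86447782e-04]), 'contact_force': array([-0.34111608, -1.11810138, -0.36013024]), 'moment': array([-0.02310787, -0.01757989, -0.00103649]), 'finger_force': 0.0, 'opening': 1.0038408588858458}
```

View pics/top0.png

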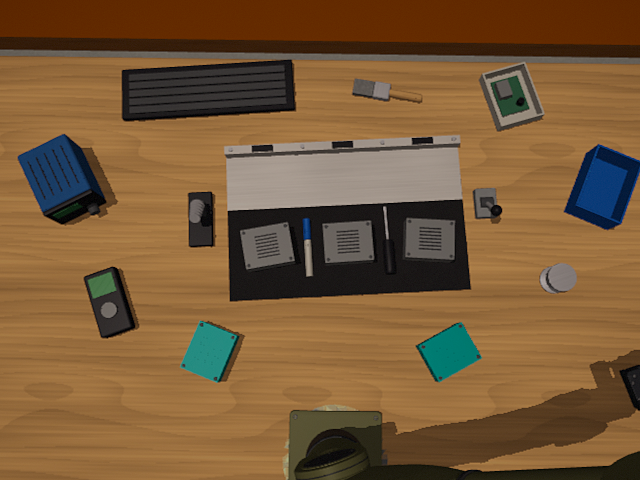

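View pics/scene0.png

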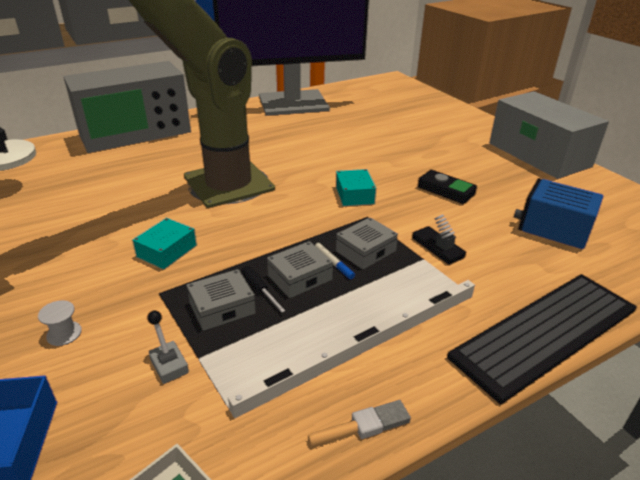

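Top view: the three grey cases are at about (268,246), (348,242) and (430,240). The marker is at (308,247) and the screwdriver at (389,240). The lever is on the right, with its base at (485,203) and ball at (496,210); the iron stand is on the left at (200,218). The turquoise boxes at (210,350) and (448,350) are the look-alikes and stay untouched. Next I'll take an enlarged crop to measure from.

```bash
python3 - <<'E'
import cv2
a=cv2.imread("pics/top0.png")[130:310,222:512]
a=cv2.resize(a,(783,486),interpolation=cv2.INTER_CUBIC)
cv2.imwrite("pics/crop.png",cv2.convertScaleAbs(a,alpha=1.5,beta=20))
E
cat > h.py <<'E'
from plant import r
import numpy as np
I={n:r.camera_info(n) for n in("top","scene")}
def px(n,u,v,z):
    i=I[n];R=i["R"];d=R.T@[(u-i["cx"])/i["fx"],(v-i["cy"])/i["fy"],1];c=-R.T@i["t"]
    return c+d*(z-c[2])/d[2]
def proj(n,X):
    i=I[n];c=i["R"]@np.array(X)+i["t"];return [i["fx"]*c[0]/c[2]+i["cx"],i["fy"]*c[1]/c[2]+i["cy"]]
E
```

```text
(no output)
```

View pics/crop.png

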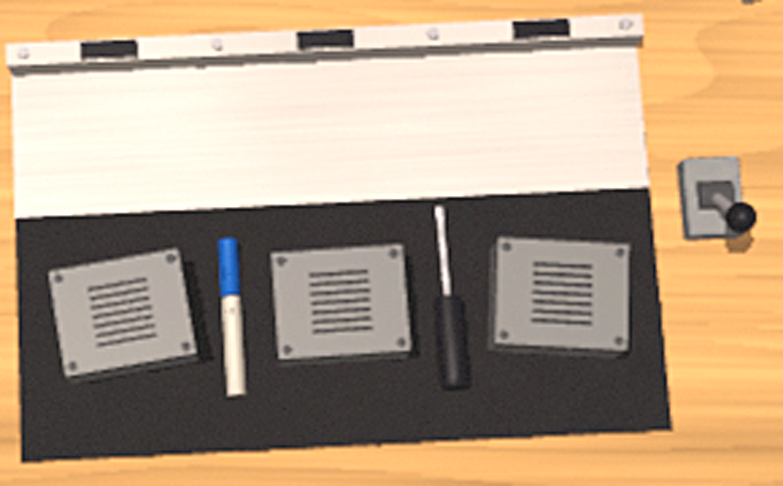

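The crop shows the cases' top corners, the rail's near face running from (10,70) to (642,42), and the lever ball at (741,215).

```bash
python3 - <<'E'
from h import *
f=lambda p,z:px("top",p[0]/2.7+222-.3,p[1]/2.7+130-.3,z)
C={"L":[(49,269),(179,249),(199,356),(68,377)],"M":[(271,249),(405,243),(411,354),(277,360)],"R":[(497,237),(630,241),(628,352),(493,348)]}
for k,c in C.items():
    P=np.array([f(p,.055) for p in c]);e=lambda a,b:np.linalg.norm(P[a]-P[b])*1000
    x=(P[0]+P[1]-P[2]-P[3])[:2]
    print(k,P.mean(0).round(4),"yaw",np.degrees(np.arctan2(x[1],x[0])).round(1),[round(e(*q)) for q in((0,1),(1,2),(2,3),(3,0))])
M=np.array([f(p,.005) for p in [(16,218),(648,187),(671,429),(22,460)]]);print(M.round(4))
e=M[0]-M[1];print("mat yaw from far edge",np.degrees(np.arctan2(-e[0],e[1])),np.linalg.norm(M[0]-M[1]))
e=M[3]-M[2];print("near edge",np.degrees(np.arctan2(-e[0],e[1])))
for p,z in [((9,66),.034),((643,37),.034),((12,73),.004),((640,45),.004),((741,215),.09),((228,238),.01),((236,396),.01),((440,207),.018),((457,388),.018),((711,197),.025)]:print(p,f(p,z).round(4))
s=r.get_state();print(s["tool_pos"],s["eef_rot"])
E
```

```text
L [0.4664 0.1596 0.055 ] yaw 11.8 [111, 93, 110, 93]
M [ 0.4786 -0.0225  0.055 ] yaw 3.4 [113, 95, 112, 95]
R [ 0.4872 -0.2081  0.055 ] yaw -2.5 [112, 95, 113, 95]
[[ 0.5575  0.2612  0.005 ]
 [ 0.5935 -0.2945  0.005 ]
 [ 0.3801 -0.3085  0.005 ]
 [ 0.3456  0.2473  0.005 ]]
mat yaw from far edge 3.7030949251744274 0.5568893264422301
near edge 3.5584870175832397
(9, 66) [0.6871 0.2684 0.034 ]
(643, 37) [ 0.7216 -0.287   0.034 ]
(12, 73) [0.6904 0.2704 0.004 ]
(640, 45) [ 0.7245 -0.2911  0.004 ]
(741, 215) [ 0.5494 -0.3508  0.09  ]
(228, 238) [0.5411 0.0746 0.01  ]
(236, 396) [0.4026 0.0651 0.01  ]
(440, 207) [ 0.5697 -0.1098  0.018 ]
(457, 388) [ 0.4113 -0.1236  0.018 ]
(711, 197) [ 0.5803 -0.3442  0.025 ]
[ 0.20336303 -0.59038879  0.23802483] [ 9.86258652e-01  1.65206565e-01 -2.08596899e-04 -7.86447782e-04]
```

```bash
cat >> h.py <<'E'
from scipy.spatial.transform import Rotation as Ro
def go(*goals):
    s=r.get_state();Q=Ro.from_quat(s["eef_rot"]);p=s["tool_pos"]
    print("pos",p.round(4),"F",s["contact_force"].round(2),"t",round(s["clock"],2))
    for x,y,z,yaw in goals:
        G=Ro.from_euler("z",yaw,degrees=True)*Ro.from_quat([1,0,0,0])
        print((x,y,z,yaw),"->",(Q.inv().apply(np.array([x,y,z])-p)*1000).round(1),(Q.inv()*G).as_rotvec(degrees=True).round(1))
E
python3 - <<'E'
from h import *
go((.413,-.205,.15,-2.5),(.413,-.205,.025,-2.5))
E
```

```text
pos [ 0.2034 -0.5904  0.238 ] F [-0.34 -1.12 -0.36] t 0.1
(0.413, -0.205, 0.15, -2.5) -> [ 323.8 -295.9   88.5] [-0.1  0.  21.5]
(0.413, -0.205, 0.025, -2.5) -> [ 323.8 -295.7  213.5] [-0.1  0.  21.5]
```

Emit:
{"method": "move_arm", "body": {
  "targets": [
    [[0.7,40,-37,10,0,0,3],[0.7,82,-75,20,0,0,6],[0.7,130,-120,30,0,0,9],[0.7,178,-163,45,0,0,12],[0.7,226,-207,60,0,0,15],[0.7,275,-251,75,0,0,19],[0.7,324,-296,88,0,0,21.5],[0.7,324,-296,130,0,0,21.5],[0.7,324,-296,175,0,0,21.5],[0.7,324,-296,213,0,0,21.5]]
  ]
}}

```text
clock: 1.35
tool_pos: [0.4138, -0.2048, 0.0241]
eef_rot: [1.0, -0.021, -0.0, -0.0]
contact_force: [-0.2, -0.0, 0.2]
opening: 0.698
finger_force: 0.0
```

```bash
python3 - <<'E'
from h import *
go((.413,-.205,.025,-2.5))
i=r.camera_info("wrist");print(i["R"],i["t"],i["fx"])
import cv2;cv2.imwrite("pics/s1.png",cv2.resize(r.snapshot("scene")[200:400,100:420,::-1],(800,500)))
E
```

```text
pos [ 0.4138 -0.2048  0.0241] F [-0.18 -0.03  0.16] t 1.35
(0.413, -0.205, 0.025, -2.5) -> [-0.8  0.2 -0.9] [-0.   0.   0.1]
[[-0.04087359 -0.99916269 -0.00180668]
 [-0.94903107  0.03825712  0.31285208]
 [-0.31252101  0.01450198 -0.94980014]] [-0.18762659  0.42492541  0.31925987] 371.64829954431775
```

View pics/s1.png

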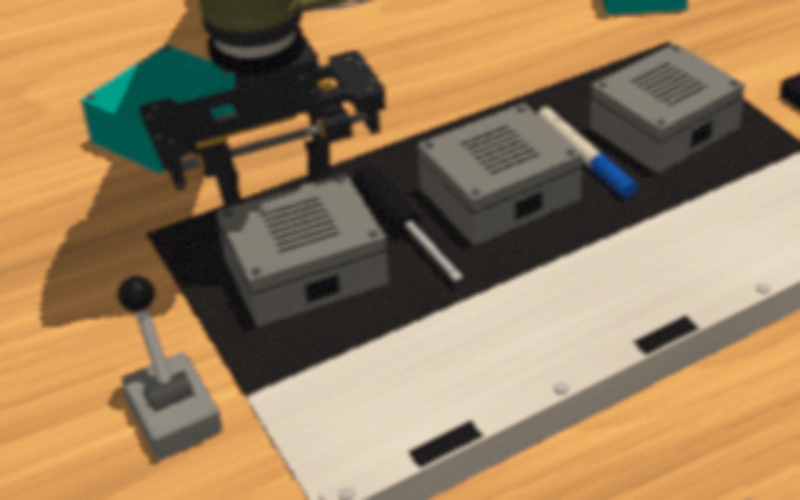

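The gripper is behind the right-hand case, clear of everything. I'll nudge slowly.

Emit:
{"method": "move_arm", "body": {
  "targets": [
    [[0.7,6,0,0,0,0,0],[0.7,12,0,0,0,0,0],[0.7,14,0,0,0,0,0],[0.7,16,0,0,0,0,0],[0.7,17,0,0,0,0,0],[0.7,18,0,0,0,0,0],[0.7,19,0,0,0,0,0],[0.7,20,0,0,0,0,0]]
  ]
}}

```text
clock: 2.4
tool_pos: [0.4333, -0.2064, 0.0257]
eef_rot: [1.0, -0.022, -0.0, -0.0]
contact_force: [-1.5, 0.1, 1.5]
opening: 0.704
finger_force: 0.6
```

Emit:
{"method": "move_arm", "body": {
  "targets": [
    [[0.7,1,0,0,0,0,0],[0.7,2,0,0,0,0,0]]
  ]
}}

```text
clock: 2.65
tool_pos: [0.4347, -0.2064, 0.0257]
eef_rot: [1.0, -0.022, -0.001, -0.0]
contact_force: [-1.0, 0.0, 1.8]
opening: 0.701
finger_force: 0.8
```

Emit:
{"method": "move_arm", "body": {
  "targets": [
    [[0.7,1,0,0,0,0,0],[0.7,2,0,0,0,0,0]]
  ]
}}

```text
clock: 2.9
tool_pos: [0.4377, -0.2066, 0.0257]
eef_rot: [1.0, -0.022, 0.0, 0.0]
contact_force: [-1.8, 0.2, -1.3]
opening: 0.699
finger_force: 0.5
```

Emit:
{"method": "move_arm", "body": {
  "targets": [
    [[0.7,1,0,0,0,0,0],[0.7,2,0,0,0,0,0]]
  ]
}}

```text
clock: 3.15
tool_pos: [0.4397, -0.2067, 0.0257]
eef_rot: [1.0, -0.022, 0.0, 0.0]
contact_force: [-0.7, 0.0, -1.1]
opening: 0.7
finger_force: 0.4
```

Right case resists with only about 1.5 N, so it is probably empty. I'll try the middle one.

```bash
python3 - <<'E'
from h import *
go((.412,-.2055,.025,-2.5),(.408,-.15,.1,0),(.406,-.028,.1,3.4),(.406,-.028,.025,3.4))
E
```

```text
pos [ 0.4397 -0.2067  0.0257] F [-0.69  0.03 -1.11] t 3.15
(0.412, -0.2055, 0.025, -2.5) -> [-27.7   0.    0.7] [ 0. -0.  0.]
(0.408, -0.15, 0.1, 0) -> [-34.1 -55.3 -74.3] [ 0.  -0.  -2.5]
(0.406, -0.028, 0.1, 3.4) -> [ -41.4 -177.1  -74.3] [ 0.  -0.  -5.9]
(0.406, -0.028, 0.025, 3.4) -> [ -41.4 -177.1    0.7] [ 0.  -0.  -5.9]
```

Emit:
{"method": "move_arm", "body": {
  "targets": [
    [[0.7,-28,0,0,0,0,0],[0.7,-28,0,-50,0,0,0],[0.7,-32,-40,-85,0,0,-2],[0.7,-38,-100,-85,0,0,-4],[0.7,-41,-150,-85,0,0,-6],[0.7,-41,-177,-75,0,0,-6],[0.7,-41,-177,-35,0,0,-6],[0.7,-41,-177,0,0,0,-6]]
  ]
}}

```text
clock: 4.15
tool_pos: [0.416, -0.0273, 0.0568]
eef_rot: [0.999, 0.032, -0.011, -0.002]
contact_force: [-0.1, -1.2, 0.3]
opening: 0.698
finger_force: 0.0
```

Emit:
{"method": "move_arm", "body": {
  "targets": [
    [[0.7,6,0,0,0,0,0],[0.7,12,0,0,0,0,0],[0.7,14,0,0,0,0,0],[0.7,16,0,0,0,0,0],[0.7,17,0,0,0,0,0],[0.7,18,0,0,0,0,0],[0.7,19,0,0,0,0,0],[0.7,20,0,0,0,0,0]]
  ]
}}

```text
clock: 5.15
tool_pos: [0.4354, -0.027, 0.0575]
eef_rot: [0.999, 0.031, -0.011, -0.002]
contact_force: [0.5, -0.0, -0.1]
opening: 0.697
finger_force: 0.0
```

Emit:
{"method": "move_arm", "body": {
  "targets": [
    [[0.7,1,0,0,0,0,0],[0.7,2,0,0,0,0,0]]
  ]
}}

```text
clock: 5.4
tool_pos: [0.4375, -0.0268, 0.0575]
eef_rot: [0.999, 0.031, -0.01, -0.002]
contact_force: [-0.3, -0.7, 0.2]
opening: 0.701
finger_force: 0.0
```

Emit:
{"method": "move_arm", "body": {
  "targets": [
    [[0.7,1,0,0,0,0,0],[0.7,2,0,0,0,0,0]]
  ]
}}

```text
clock: 5.65
tool_pos: [0.4394, -0.0267, 0.0575]
eef_rot: [0.999, 0.031, -0.011, -0.002]
contact_force: [0.3, 0.3, 0.7]
opening: 0.701
finger_force: 0.0
```

Emit:
{"method": "move_arm", "body": {
  "targets": [
    [[0.7,1,0,0,0,0,0],[0.7,2,0,0,0,0,0]]
  ]
}}

```text
clock: 5.9
tool_pos: [0.4414, -0.0266, 0.0574]
eef_rot: [0.999, 0.031, -0.011, -0.002]
contact_force: [-0.1, 0.0, -0.5]
opening: 0.701
finger_force: 0.0
```

The arm fell short for the middle case: it stayed at z = 57 mm, above the case top. I'll check which joint is limiting.

```bash
python3 - <<'E'
from h import *
s=r.get_state();print(s["q"].round(2))
go((.41,-.028,.1,3.4))
E
```

```text
[-0.08  0.83  0.07  2.22 -0.47  0.12 -1.08]
pos [ 0.4414 -0.0266  0.0574] F [-0.13  0.03 -0.54] t 5.9
(0.41, -0.028, 0.1, 3.4) -> [-32.3  -0.7 -41.9] [-0.2  1.2  0.1]
```

Joint 6 is at its lower limit. Tilting the fingertips 10° back towards the base frees it.

Emit:
{"method": "move_arm", "body": {
  "targets": [
    [[0.7,0,0,-30,0,-4,0],[0.7,-15,0,-45,0,-8,0],[0.7,-35,0,-45,0,-9,0],[0.7,-35,0,-20,0,-9,0],[0.7,-34,-1,5,0,-9,0],[0.7,-34,-1,27,0,-9,0],[0.7,-34,-1,27,0,-9,0]]
  ]
}}

```text
clock: 6.78
tool_pos: [0.406, -0.0275, 0.0303]
eef_rot: [0.995, 0.03, -0.09, 0.0]
contact_force: [-0.7, -0.2, 1.8]
opening: 0.702
finger_force: 0.0
```

```bash
python3 - <<'E'
from h import *
s=r.get_state();print(s["q"].round(2), Ro.from_quat(s["eef_rot"]).as_matrix().round(3))
go((.43,-.0265,.03,3.4))
E
```

```text
[-0.13  0.92  0.15  2.18 -0.47  0.26 -1.07] [[ 0.982  0.061 -0.179]
 [ 0.061 -0.998 -0.006]
 [-0.179 -0.005 -0.984]]
pos [ 0.406  -0.0275  0.0303] F [-0.7  -0.17  1.78] t 6.78
(0.43, -0.0265, 0.03, 3.4) -> [23.7  0.5 -4. ] [-0.3 10.3  0.1]
```

Emit:
{"method": "move_arm", "body": {
  "targets": [
    [[0.7,6,0,-1.1,0,0,0],[0.7,9,0,-1.6,0,0,0],[0.7,11,0,-2,0,0,0],[0.7,13,0,-2.3,0,0,0],[0.7,14,0,-2.5,0,0,0],[0.7,15,0,-2.7,0,0,0]]
  ]
}}

```text
clock: 7.52
tool_pos: [0.4194, -0.0266, 0.0315]
eef_rot: [0.995, 0.031, -0.091, 0.0]
contact_force: [-5.9, 0.1, 6.0]
opening: 0.702
finger_force: 3.3
```

Emit:
{"method": "move_arm", "body": {
  "targets": [
    [[0.7,1,0,-0.2,0,0,0],[0.7,2,0,-0.4,0,0,0]]
  ]
}}

```text
clock: 7.78
tool_pos: [0.4207, -0.0259, 0.0314]
eef_rot: [0.995, 0.031, -0.092, -0.0]
contact_force: [-6.7, 0.2, 4.5]
opening: 0.698
finger_force: 3.8
```

Emit:
{"method": "move_arm", "body": {
  "targets": [
    [[0.7,1,0,-0.2,0,0,0],[0.7,2,0,-0.4,0,0,0]]
  ]
}}

```text
clock: 8.02
tool_pos: [0.4223, -0.0258, 0.0315]
eef_rot: [0.995, 0.03, -0.093, -0.0]
contact_force: [-6.5, 0.1, 5.1]
opening: 0.699
finger_force: 3.7
```

Emit:
{"method": "move_arm", "body": {
  "targets": [
    [[0.7,1,0,-0.2,0,0,0],[0.7,2,0,-0.4,0,0,0]]
  ]
}}

```text
clock: 8.28
tool_pos: [0.4246, -0.0258, 0.0314]
eef_rot: [0.995, 0.03, -0.092, -0.0]
contact_force: [-6.0, 0.2, 3.4]
opening: 0.696
finger_force: 3.5
```

The middle case resists with about 6.3 N against 1.5 N for the right one, so the transformer is in the middle case (348,242). I'll start the push and bring the tool upright on the way.

Emit:
{"method": "move_arm", "body": {
  "targets": [
    [[0.7,4,0,-0.7,0,0,0],[0.7,8,0,-1.4,0,0,0],[0.7,12,0,-2,0,0,0],[0.7,16,0,-2.5,0,0,0],[0.7,20,0,-3,0,1,0],[0.7,24,0,-3.7,0,2.5,0],[0.7,28,0,-4.5,0,4.5,0],[0.7,32,0,-5.2,0,6.5,0],[0.7,36,0,-6,0,8.5,0],[0.7,40,0,-6.6,0,10.3,0]]
  ]
}}

```text
clock: 9.52
tool_pos: [0.4672, -0.0236, 0.0303]
eef_rot: [1.0, 0.03, -0.0, -0.002]
contact_force: [-2.6, -0.7, -2.8]
opening: 0.702
finger_force: 1.8
```

```bash
python3 - <<'E'
from h import *
s=r.get_state();print(s["q"].round(2))
go((.596,-.0165,.027,3.6))
import cv2;cv2.imwrite("pics/s2.png",cv2.resize(r.snapshot("scene")[200:400,140:460,::-1],(800,500)))
E
```

```text
[-0.07  0.9   0.05  2.17 -0.51  0.09 -1.05]
pos [ 0.4672 -0.0236  0.0303] F [-2.64 -0.7  -2.81] t 9.53
(0.596, -0.0165, 0.027, 3.6) -> [129.    0.7   3.3] [-0.3  0.  -0.1]
```

View pics/s2.png

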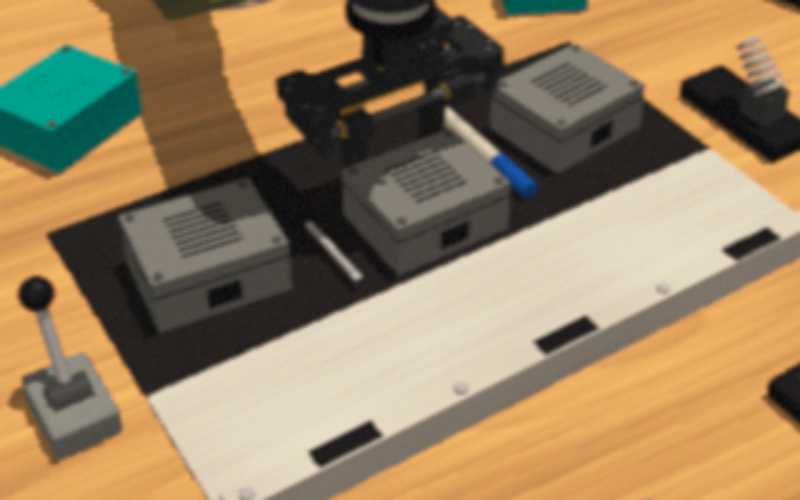

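The middle case is sliding straight, clear of the marker and the screwdriver. I'll keep pushing.

Emit:
{"method": "move_arm", "body": {
  "targets": [
    [[0.7,4,0,0,0,0,0],[0.7,9,0,1,0,0,0],[0.7,14,0,1,0,0,0],[0.7,19,0,2,0,0,0],[0.7,24,0,2,0,0,0],[0.7,29,0,3,0,0,0],[0.7,34,0,3,0,0,0],[0.7,39,0,3,0,0,0],[0.7,44,0,3,0,0,0],[0.7,49,0,3,0,0,0]]
  ]
}}

```text
clock: 10.82
tool_pos: [0.5154, -0.0207, 0.0278]
eef_rot: [1.0, 0.03, -0.002, -0.002]
contact_force: [-8.3, -0.4, 5.5]
opening: 0.703
finger_force: 3.9
```

Emit:
{"method": "move_arm", "body": {
  "targets": [
    [[0.7,5,0,0,0,0,0],[0.7,10,0,0,0,0,0],[0.7,15,0,0,0,0,0],[0.7,20,0,0,0,0,0],[0.7,25,0,0,0,0,0],[0.7,30,0,0,0,0,0],[0.7,35,0,0,0,0,0],[0.7,40,0,0,0,0,0],[0.7,45,0,0,0,0,0],[0.7,50,0,0,0,0,0]]
  ]
}}

```text
clock: 12.08
tool_pos: [0.5677, -0.0177, 0.0279]
eef_rot: [1.0, 0.03, 0.001, -0.002]
contact_force: [-5.3, -0.5, 1.0]
opening: 0.7
finger_force: 2.3
```

```bash
python3 - <<'E'
from h import *
go((.606,-.0155,.025,3.6))
import cv2;cv2.imwrite("pics/t2.png",cv2.resize(r.snapshot("top")[130:310,222:512,::-1],(783,486)))
E
```

```text
pos [ 0.5677 -0.0177  0.0279] F [-5.26 -0.5   0.95] t 12.07
(0.606, -0.0155, 0.025, 3.6) -> [38.3  0.1  2.9] [-0.2 -0.1 -0.1]
```

View pics/t2.png

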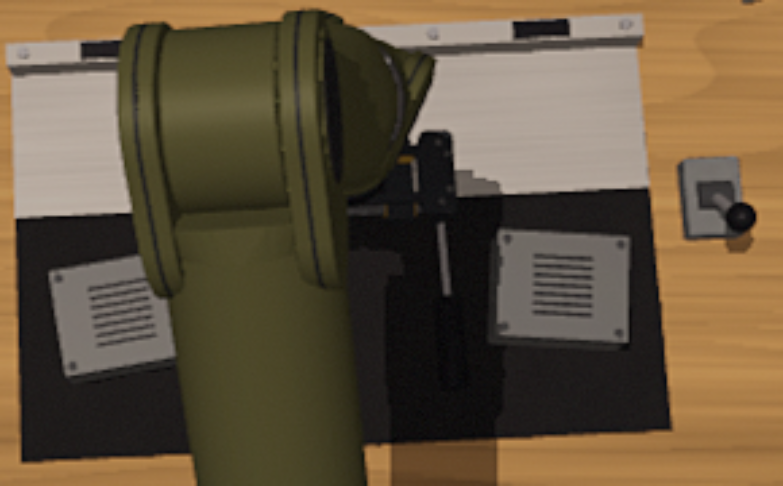

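The arm hides the case from above. The right case moved only about 6 mm. I'll creep on to the rail while watching the force.

Emit:
{"method": "move_arm", "body": {
  "targets": [
    [[0.7,4,0,0,0,0,0],[0.7,8,0,0,0,0,0],[0.7,12,0,0,0,0,0],[0.7,16,0,0,0,0,0],[0.7,20,0,0,0,0,0],[0.7,23,0,0,0,0,0],[0.7,26,0,0,0,0,0],[0.7,28,0,0,0,0,0],[0.7,29,0,0,0,0,0],[0.7,30,0,0,0,0,0]]
  ]
}}

```text
clock: 13.38
tool_pos: [0.597, -0.016, 0.028]
eef_rot: [1.0, 0.03, 0.0, -0.002]
contact_force: [-5.9, -0.2, 0.7]
opening: 0.701
finger_force: 2.7
```

Emit:
{"method": "move_arm", "body": {
  "targets": [
    [[0.7,1,0,0,0,0,0],[0.7,2,0,0,0,0,0],[0.7,3,0,0,0,0,0]]
  ]
}}

```text
clock: 13.75
tool_pos: [0.6001, -0.0158, 0.028]
eef_rot: [1.0, 0.03, 0.0, -0.002]
contact_force: [-5.7, -0.7, 1.5]
opening: 0.696
finger_force: 2.7
```

Emit:
{"method": "move_arm", "body": {
  "targets": [
    [[0.7,1,0,0,0,0,0],[0.7,2,0,0,0,0,0]]
  ]
}}

```text
clock: 14.0
tool_pos: [0.602, -0.0157, 0.028]
eef_rot: [1.0, 0.03, 0.0, -0.002]
contact_force: [-6.5, 0.4, 2.2]
opening: 0.698
finger_force: 2.7
```

Emit:
{"method": "move_arm", "body": {
  "targets": [
    [[0.7,1,0,0,0,0,0],[0.7,2,0,0,0,0,0]]
  ]
}}

```text
clock: 14.25
tool_pos: [0.604, -0.0155, 0.028]
eef_rot: [1.0, 0.03, 0.0, -0.002]
contact_force: [-5.5, 0.1, 1.3]
opening: 0.703
finger_force: 2.7
```

Emit:
{"method": "move_arm", "body": {
  "targets": [
    [[0.7,1,0,0,0,0,0]]
  ]
}}

```text
clock: 14.38
tool_pos: [0.605, -0.0155, 0.028]
eef_rot: [1.0, 0.03, 0.0, -0.002]
contact_force: [-5.5, -0.1, 1.0]
opening: 0.696
finger_force: 2.7
```

Emit:
{"method": "move_arm", "body": {
  "targets": [
    [[0.7,1,0,0,0,0,0]]
  ]
}}

```text
clock: 14.5
tool_pos: [0.606, -0.0154, 0.028]
eef_rot: [1.0, 0.03, 0.0, -0.002]
contact_force: [-5.5, -0.4, 0.6]
opening: 0.702
finger_force: 2.7
```

Emit:
{"method": "move_arm", "body": {
  "targets": [
    [[0.7,1,0,0,0,0,0]]
  ]
}}

```text
clock: 14.62
tool_pos: [0.6061, -0.0154, 0.028]
eef_rot: [1.0, 0.03, -0.001, -0.002]
contact_force: [-8.9, -0.4, 5.3]
opening: 0.701
finger_force: 4.2
```

Emit:
{"method": "move_arm", "body": {
  "targets": [
    [[0.7,1,0,0,0,0,0]]
  ]
}}

```text
clock: 14.75
tool_pos: [0.6061, -0.0154, 0.028]
eef_rot: [1.0, 0.03, -0.001, -0.002]
contact_force: [-10.4, -0.9, 6.4]
opening: 0.7
finger_force: 5.2
```

Emit:
{"method": "move_arm", "body": {
  "targets": [
    [[0.7,1,0,0,0,0,0]]
  ]
}}

```text
clock: 14.88
tool_pos: [0.606, -0.0154, 0.028]
eef_rot: [1.0, 0.03, -0.002, -0.003]
contact_force: [-13.0, 0.3, 9.3]
opening: 0.7
finger_force: 6.1
```

Emit:
{"method": "move_arm", "body": {
  "targets": [
    [[0.7,1,0,0,0,0,0]]
  ]
}}

```text
clock: 15.0
tool_pos: [0.606, -0.0154, 0.028]
eef_rot: [1.0, 0.03, -0.003, -0.003]
contact_force: [-14.0, -0.8, 10.0]
opening: 0.701
finger_force: 7.1
```

Rail contact came at x = 0.606, as predicted, and I've pressed to 14 N. Now I'll back off, rise and check.

Emit:
{"method": "move_arm", "body": {
  "targets": [
    [[0.7,-4,0,0,0,0,0],[0.7,-20,0,0,0,0,0],[0.7,-40,0,-10,0,0,0],[0.7,-60,0,-50,0,0,0],[0.7,-70,0,-100,0,0,0],[0.7,-80,40,-140,0,0,0],[0.7,-90,90,-160,0,0,0],[0.7,-105,140,-170,0,0,0],[0.7,-130,195,-175,0,0,0],[0.7,-150,250,-175,0,0,0]]
  ]
}}

```text
clock: 16.25
tool_pos: [0.4778, -0.2778, 0.2032]
eef_rot: [1.0, 0.031, 0.004, -0.0]
contact_force: [1.2, -0.9, -0.5]
opening: 0.698
finger_force: 0.0
```

```bash
python3 - <<'E'
from h import *
import cv2
go((.5,-.348,.2,3.6),(.5,-.348,.09,3.6))
a=r.snapshot("top")[130:310,222:512,::-1];cv2.imwrite("pics/t3.png",cv2.convertScaleAbs(cv2.resize(a,(783,486),interpolation=cv2.INTER_CUBIC),alpha=1.4,beta=10))
E
```

```text
pos [ 0.4778 -0.2778  0.2032] F [ 1.23 -0.88 -0.49] t 16.25
(0.5, -0.348, 0.2, 3.6) -> [17.8 71.5  3.4] [-0.  -0.5 -0.1]
(0.5, -0.348, 0.09, 3.6) -> [ 16.9  71.5 113.4] [-0.  -0.5 -0.1]
```

View pics/t3.png

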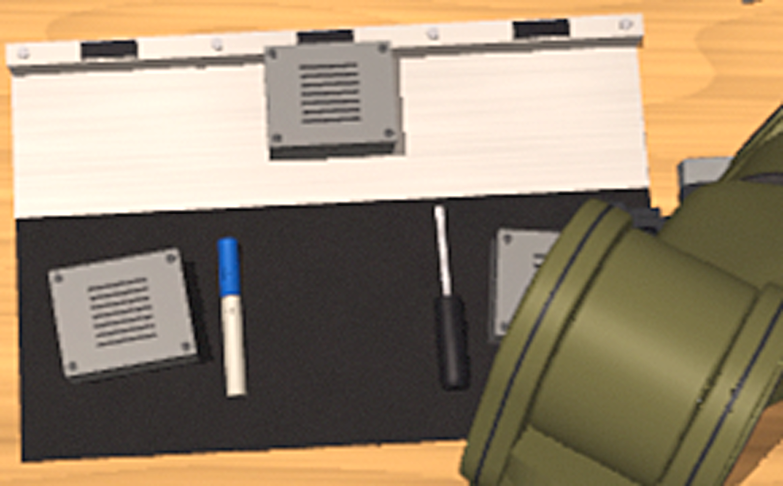

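The case sits flush: its far edge runs parallel to the rail, with corners at (264,48) and (397,41). The marker, screwdriver and left case haven't moved. Next I'll cross-check the ball position from both cameras.

```bash
python3 - <<'E'
from h import *
import cv2
P=[]
for n,u,v in(("top",741/2.7+221.7,215/2.7+129.7),("scene",154.5,317)):
    i=I[n];P.append((i["R"],i["t"],[(u-i["cx"])/i["fx"],(v-i["cy"])/i["fy"]]))
X=cv2.triangulatePoints(*[np.c_[R,t] for R,t,_ in P],*[np.array(x) for *_,x in P]);print((X[:3]/X[3]).ravel())
E
```

```text
[ 0.54813391 -0.35026067  0.0944212 ]
```

Emit:
{"method": "move_arm", "body": {
  "targets": [
    [[0,8,35,0,0,0,0],[0,18,71,3,0,0,0],[0,18,71,3,0,0,0],[0,18,71,20,0,0,0],[0,18,71,60,0,0,0],[0,18,71,100,0,0,0],[0,18,71,126,0,0,0],[0,18,71,126,0,0,0]]
  ]
}}

```text
clock: 17.3
tool_pos: [0.4971, -0.3412, 0.0729]
eef_rot: [1.0, 0.031, -0.001, -0.004]
contact_force: [0.6, -0.1, -0.1]
opening: 0.004
finger_force: 0.0
```

```bash
python3 - <<'E'
from h import *
import cv2
go((.605,-.343,.078,3.6))
a=r.snapshot("scene")[230:400,100:320,::-1];cv2.imwrite("pics/s4.png",cv2.resize(a,(770,595),interpolation=cv2.INTER_CUBIC))
E
```

```text
pos [ 0.4971 -0.3412  0.0729] F [ 0.58 -0.14 -0.05] t 17.3
(0.605, -0.343, 0.078, 3.6) -> [107.6   8.5  -5.3] [-0.5  0.1 -0. ]
```

View pics/s4.png

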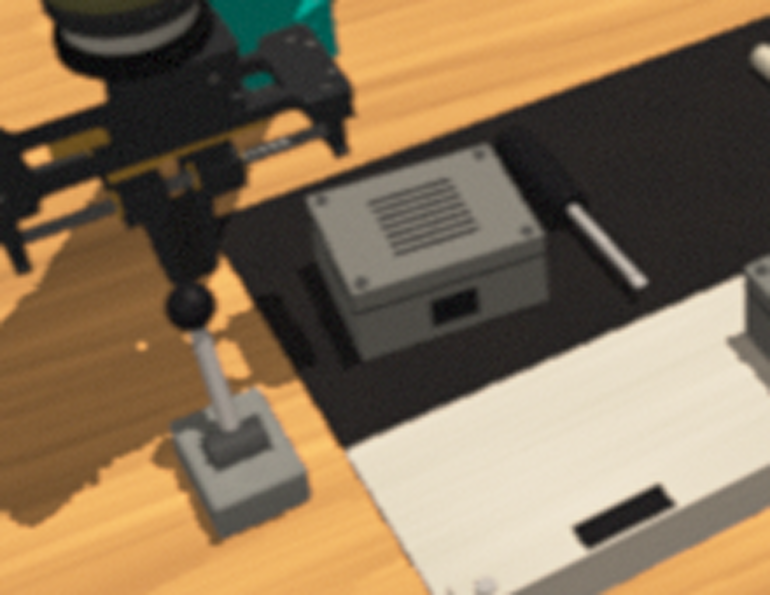

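The gripper is behind the lever ball, about 11 mm off to its left, so I'll shift sideways and push.

Emit:
{"method": "move_arm", "body": {
  "targets": [
    [[0,8,11,-5,0,0,0],[0,18,11,-5,0,0,0],[0,26,11,-5,0,0,0],[0,34,11,-5,0,0,0],[0,42,11,-5,0,0,0],[0,50,11,-5,0,0,0],[0,58,11,-5,0,0,0],[0,66,11,-5,0,0,0],[0,74,11,-5,0,0,0],[0,82,11,-5,0,0,0]]
  ]
}}

```text
clock: 18.6
tool_pos: [0.5811, -0.3496, 0.0803]
eef_rot: [1.0, 0.031, 0.001, -0.002]
contact_force: [-1.7, -0.1, -0.5]
opening: 0.008
finger_force: 0.4
```

Emit:
{"method": "move_arm", "body": {
  "targets": [
    [[0,5,0,0,0,0,0],[0,9,0,0,0,0,0],[0,12,0,0,0,0,0],[0,15,0,0,0,0,0]]
  ]
}}

```text
clock: 19.1
tool_pos: [0.5955, -0.3489, 0.0804]
eef_rot: [1.0, 0.03, 0.001, -0.002]
contact_force: [-1.6, -0.3, -0.7]
opening: 0.005
finger_force: 0.5
```

Emit:
{"method": "move_arm", "body": {
  "targets": [
    [[0,2,0,0,0,0,0],[0,4,0,0,0,0,0]]
  ]
}}

```text
clock: 19.35
tool_pos: [0.5995, -0.3487, 0.0804]
eef_rot: [1.0, 0.03, 0.001, -0.002]
contact_force: [-0.3, -0.1, -0.3]
opening: 0.006
finger_force: 0.5
```

Emit:
{"method": "move_arm", "body": {
  "targets": [
    [[0,1,0,0,0,0,0],[0,2,0,0,0,0,0]]
  ]
}}

```text
clock: 19.6
tool_pos: [0.5998, -0.3487, 0.0803]
eef_rot: [1.0, 0.03, -0.001, -0.003]
contact_force: [-7.1, 0.5, 3.0]
opening: 0.005
finger_force: 3.1
```

Emit:
{"method": "move_arm", "body": {
  "targets": [
    [[0,1,0,0,0,0,0],[0,2,0,0,0,0,0]]
  ]
}}

```text
clock: 19.85
tool_pos: [0.5999, -0.3487, 0.0802]
eef_rot: [1.0, 0.03, -0.002, -0.003]
contact_force: [-9.4, 0.2, 4.7]
opening: -0.001
finger_force: 4.8
```

Emit:
{"method": "move_arm", "body": {
  "targets": [
    [[0,-4,0,0,0,0,0],[0,-20,0,0,0,0,0],[0,-45,0,0,0,0,0],[0,-80,0,-20,0,0,0],[0,-110,0,-60,0,0,0],[0,-140,40,-100,0,0,0],[0,-170,90,-120,0,0,0],[0,-200,140,-130,0,0,0],[0,-230,180,-130,0,0,0],[0,-230,180,-130,0,0,0]]
  ]
}}

```text
clock: 21.1
tool_pos: [0.3808, -0.548, 0.2102]
eef_rot: [1.0, 0.027, 0.001, 0.001]
contact_force: [0.9, -0.5, -0.0]
opening: 0.006
finger_force: 0.0
```

```bash
python3 - <<'E'
from h import *
import cv2
go()
a=r.snapshot("scene")[190:410,100:500,::-1];cv2.imwrite("pics/s5.png",cv2.resize(a,(800,440),interpolation=cv2.INTER_CUBIC))
E
```

```text
pos [ 0.3808 -0.548   0.2102] F [ 0.95 -0.49 -0.01] t 21.1
```

View pics/s5.png

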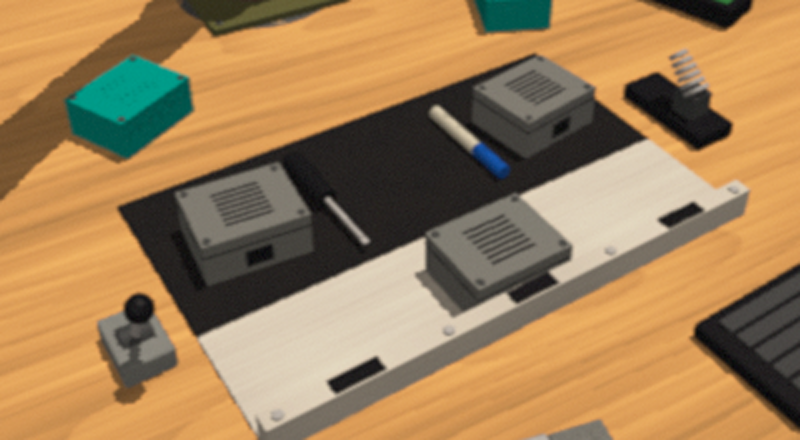

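The case is flush at the rail and the lever leans away, with its ball at (139,309) in the crop. The loose tools haven't moved. I'll hand in if the ball's projection agrees with full throw.

```bash
python3 - <<'E'
from h import *
p=proj("scene",[.548+.0774,-.350+.005,.0944]);print(p,"seen 169.5,344.5")
if abs(p[0]-169.5)<3 and abs(p[1]-344.5)<3: print(r.finish_job())
E
```

```text
[np.float64(170.95835796291937), np.float64(344.38874991943175)] seen 169.5,344.5
the job is handed in; nothing more can be done
None
```

The heaviest case, the middle one, now sits flush against the rail and the test lever was then thrown fully over. The job is handed in at about 21 s. I did not nudge the left case: the middle one resisted with about 6.3 N against 1.5 N for the right one.

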